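# Nest the inner tub, close the housing and press its fasteners home

### The job

Stand the small grey tub upright inside the larger grey tub that is already in the white plastic housing, and let go of it. Then swing the housing's cover shut and press it down until it is fully closed, and after that push both black fasteners in the cover fully home, so that nothing stands proud. Leave the glue bottle and the tape roll where they are.

Things in the scene. Friction and masses are not known exactly. Their poses are not given: they have to be found in the camera images.
- housing: white plastic box fixed to the bench, 190 (x) x 170 (y) x 105 mm high, open on top, walls and floor 6 mm thick. Origin: centre of its underside, z up. The cover is hinged along the top of its +y wall; two 32 mm square bosses fill the inner corners at its -y wall
- mid_tub: larger grey open rectangular tub, loose, standing on the floor inside the housing: 120 (x) x 74 (y) x 50 mm high outside, walls and floor 4 mm thick (inside 112 x 66). Origin: centre of its underside, z up
- small_tub: small tall grey open rectangular tub standing loose on the bench: 95 (x) x 50 (y) x 82 mm high outside, walls and floor 4 mm thick. Origin: centre of its underside, z up. Fits into the larger tub with its long side along the larger tub's long side, standing 36 mm out of it; the cover then clears it by 13 mm
- cover (a joint): hinge of the housing's white flat cover (190 x 170 x 8 mm), rad: 0 = fully closed, lying on the housing's rim; about 1.8 = standing open, leaning back a little. Stiff hinge: it stays at any angle where it is left and closes with about 2 to 5 N at its free edge
- cover_hinge (a point): point on the hinge axis, at the middle of the cover's hinged edge, on its underside, 105 mm above the bench. x along the hinge (as the housing's x), the cover extends 170 mm along its -y, z is the normal of its outer (top) face
- cover_edge (a point): middle of the cover's free edge, on the outer (top) face. Same axes as cover_hinge
- pin_a (a joint): black push fastener with a round head (36 mm across, 6 mm thick) in the cover, near the -x (of the housing) end of its free edge. Value in m: 0 = standing 10 mm proud of the cover, 0.010 = pressed fully home, head down on the cover. It slides stiffly (about 8 N) and stays where it is left
- pin_b (a joint): black push fastener with a round head (36 mm across, 6 mm thick) in the cover, near the +x (of the housing) end of its free edge. Value in m: 0 = standing 10 mm proud of the cover, 0.010 = pressed fully home, head down on the cover. It slides stiffly (about 8 N) and stays where it is left
- pin_a_top (a point): centre of the top of the head of the fastener at the cover's -x end: 72 mm from the cover's middle, 23 mm in from the free edge; z is the outward normal
- pin_b_top (a point): the same for the fastener at the cover's +x end
- glue_bottle: white bottle, 54 mm diameter, 130 mm high, a bystander; origin at the centre of its underside
- tape_roll: paper-coloured roll of tape lying flat, 100 mm diameter, 25 mm high, a bystander; origin at the centre of its underside
Not all that is in view belongs to the job. What is shaped like the small_tub but red is not meant. Leave any green look-alike of the mid_tub alone.

How it is judged:
On the way, in this order (a step that is already met when the one before it is completed fails the run):
1. the small tub stands upright on the floor of the larger tub in the housing, let go by the fingers (horizontal distance between small_tub and mid_tub below 0.016 m and z of small_tub in the frame of mid_tub below 0.009 m and angle between each of small_tub, mid_tub's own z axis and vertical below 0.1 rad and z of mid_tub in the frame of housing below 0.011 m and horizontal distance between mid_tub and housing below 0.06 m and contact force between the fingers and small_tub below 0.2 N), for 0.2 s.
2. the cover is fully closed (value of joint cover below 0.025 rad), for 0.1 s.
3. both fasteners are pressed home (value of joint each of pin_a, pin_b above 0.008 m and value of joint cover below 0.025 rad), for 0.1 s.
At the end, for the whole second after the job is handed in: The small tub stands upright (within 0.1 rad) at rest on the floor of the larger tub (centres within 16 mm, floor gap under 5 mm), the larger tub stands upright on the housing's floor, the cover is closed to within 0.025 rad and both fasteners are within 2 mm of fully home (all of step 3 and horizontal distance between small_tub and mid_tub below 0.016 m and z of small_tub in the frame of mid_tub below 0.009 m and angle between each of small_tub, mid_tub's own z axis and vertical below 0.1 rad and z of mid_tub in the frame of housing below 0.011 m and horizontal distance between mid_tub and housing below 0.06 m and linear speed of small_tub below 0.02 m/s); the robot touches nothing.
It fails at once if the glue bottle or the tape roll is moved by more than 30 mm (distance of any of glue_bottle, tape_roll from where it was at the start of the episode above 0.03 m).
It also fails if it takes over 67 s, if anything falls off the work surface, if the arm or the gripper's body presses on something with over 40 N, if the wrist force passes 120 N, or if a joint passes its speed limit or range.

### The arm

A 6-joint arm with a two-finger parallel gripper is mounted at the origin on the work surface. World frame = base frame: x ahead of the robot, y to its left, z up, the work surface at z = 0. Lengths are in m, angles in rad, forces in N, time in s.
With the tool pointing down it reaches from about 0.325 to 0.775 m from the base axis. Payload 5.5 kg.
Tool frame: the origin (TCP) lies between the finger pads; the fingertips stand 8 mm ahead of it and the grasp point (between the pads) lies 11 mm behind it (tcp_to_tips is the distance from the TCP to the fingertips, in m); z points along the fingers, y is the line along which they close (so a half turn about z gives the same grasp; the last joint's range is limited). The gripper opens to 88 mm and grips with 3 to 60 N. Pads are 20 mm wide; open, the fingers measure 115 mm over their backs; the gripper's body (75 mm by 178 mm) begins 61 mm behind the grasp point.
Start: joints at [1.126, 0.091, 1.231, -0, 1.82, -0.057], TCP at [0.227, 0.555, 0.231] pointing down, gripper open.
Joint ranges: [-2.87, 2.87], [-0.86, 2.18], [0.17, 2.46], [-1.51, 4.65], [0.06, 2.69], [-2.65, 2.65]. Speed limits (rad/s): [2.57, 2.57, 3.01, 3.14, 3.14, 3.14].

### API

Orientations are given as a unit quaternion [w, x, y, z].
In Python, from bench import * gives the robot as it stands. Calls block until the motion is done:
- move_to(position, orientation): joint-space move of the TCP to a pose.
- move_l(position, speed=0.15, orientation=None): straight line of the TCP; orientation=None keeps the orientation; speed is the mean speed in m/s.
- movej(angles): joint-space move.
- gripper_open() and close(): open the fingers fully, or close them until they stop; the grip force is fixed at half the most.
- hold(seconds).
- inverse_kinematics(position, orientation): joint angles nearest the present ones, or None.
- state(): the state.
- get_image(name): name is "scene" or "top" or "wrist"; returns a dict with "frame" (400x640x3 uint8, blue, green, red), "depth" (400x640 float32, m along the optical axis (not along the pixel's ray), 0 where there is no reading), "camera_matrix" (3x3 intrinsics, pixels), "view" (4x4, takes a point from world to camera coordinates). Camera axes: x right, y up, looking along -z (the intrinsics and any distortion apply to the point x, -y, -z); pixel columns grow to the right and rows downward; lengths in m; the calibration is good to about 2 mm. A picture is of the moment at which its call begins.
A pose or a line that the arm cannot do raises IKError and nothing moves.
- job_done(): hands the job in; it is judged then, once.
The state is a dict: "time": time; "joint_pos": joint angles; "dq": joint speeds; "joint_torque": joint torques, N m; "ee_pos": TCP position; "ee_rot": TCP orientation; "ft_force": force on the tool from outside, world axes, zero at the start; "moment": the same for the moment, N m; "finger_gap": finger opening in m; "finger_force": force on a finger pad.
Only numpy, scipy, OpenCV 4.12 (cv2) and the standard library are available. Lean on these libraries where they do the work, as an engineer would, in place of code of your own. Each camera call takes 0.05 s, during which the arm holds its last target. There are 200 camera calls.

## Working session

There is one attempt and no reset: what is moved stays moved. The work goes in short steps, each a Python script; the robot and the scene stay as the last script left them, time stands still between calls to the robot, and variables do not carry over. Pictures are saved under pics/ and viewed, at most 10 in all, crops included, and the job is handed in when it is done.

```bash
mkdir -p pics; ls; python3 - <<'E'
from bench import *
import cv2,numpy as np
a=get_image("scene");b=get_image("top")
cv2.imwrite("pics/s.png",a["frame"]);cv2.imwrite("pics/t.png",b["frame"])
for n,i in(("s",a),("t",b)):
    np.savez(f"pics/{n}.npz",**{k:np.array(v) for k,v in i.items()})
    print(i["camera_matrix"],i["view"])
print(state()["time"])
E
```

```text
pics
[[510.74632486   0.         320.62766351]
 [  0.         510.74632486 192.31939452]
 [  0.           0.           1.        ]] [[-0.84806762  0.52987939 -0.0030257   0.44716535]
 [-0.41739635 -0.66449997  0.61985489  0.08560302]
 [ 0.32643775  0.52694177  0.78471063 -1.30594175]
 [ 0.          0.          0.          1.        ]]
[[416.58970793   0.         313.66498497]
 [  0.         416.58970793 196.24279567]
 [  0.           0.           1.        ]] [[ 0.02882091 -0.9994587   0.01586381 -0.09682494]
 [ 0.98143338  0.03130468  0.18923146 -0.49844873]
 [-0.18962564  0.01011545  0.98180436 -0.81322129]
 [ 0.          0.          0.          1.        ]]
0.1
```

View pics/s.png

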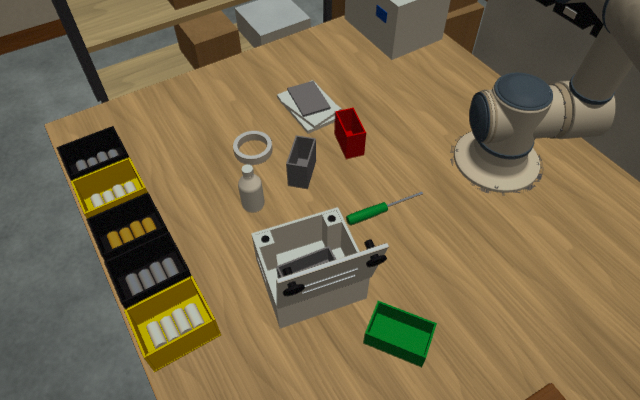

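View pics/t.png

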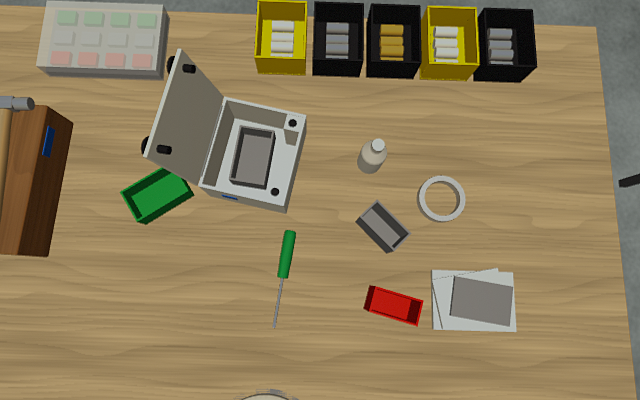

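The scene view shows the grey small tub at about (302,162), the housing at (315,270) with the larger tub inside, and the bottle and tape at (251,190) and (252,147). In the top view, the small tub is at (383,227), the larger tub at (252,157), the bosses at (292,123) and (275,191), and the cover open to the left. The red tub, the green tub and the screwdriver are distractors.

```bash
cat > h.py <<'E'
import numpy as np,cv2
def ray(im,uv):
    K=np.array(im["camera_matrix"]);V=np.array(im["view"])
    uv=np.atleast_2d(uv).astype(float)
    d=np.c_[(uv[:,0]-K[0,2])/K[0,0],-(uv[:,1]-K[1,2])/K[1,1],-np.ones(len(uv))]
    R=V[:3,:3];return -R.T@V[:3,3], d@R
def plane(im,uv,z):
    o,d=ray(im,uv);return o+d*((z-o[2])/d[:,2])[:,None]
def cloud(im):
    D=np.array(im["depth"]);v,u=np.mgrid[:D.shape[0],:D.shape[1]]
    o,d=ray(im,np.c_[u.ravel(),v.ravel()])
    P=o+d*D.ravel()[:,None];P[D.ravel()==0]=np.nan
    return P.reshape(*D.shape,3)
def tri(i1,p1,i2,p2):
    o1,d1=ray(i1,p1);o2,d2=ray(i2,p2);d1=d1[0];d2=d2[0]
    s=np.linalg.lstsq(np.c_[d1,-d2],o2-o1,rcond=None)[0]
    a=o1+s[0]*d1;b=o2+s[1]*d2
    return (a+b)/2,np.linalg.norm(a-b)
def rect(P):
    (c,s,a)=cv2.minAreaRect((P[:,:2]*1000).astype(np.float32))
    return np.round(c,1),np.round(s,1),round(a,1)
E
python3 - <<'E'
from h import *
for n,b in(("s",None),("t",None)):
    im=np.load(f"pics/{n}.npz");P=cloud(im);np.save(f"pics/{n}P.npy",P)
    print(n,"bench",np.nanmedian(P[300:330,330:350] if n=="t" else P[235:260,400:430],axis=(0,1)))
    B={"s":{"small":(284,320,132,192),"bottle":(236,268,162,214),"mid":(275,340,245,285),"hous":(250,350,205,290)},
       "t":{"small":(352,412,198,255),"bottle":(355,390,135,175),"mid":(228,280,122,192),"hous":(195,310,92,215)}}[n]
    for k,(u0,u1,v0,v1) in B.items():
        Q=P[v0:v1,u0:u1].reshape(-1,3);Q=Q[np.isfinite(Q[:,0])]
        h,e=np.histogram(Q[:,2],np.arange(-.0025,.14,.005))
        print(k,[(round(1000*e[i]+2.5),int(h[i])) for i in range(len(h)) if h[i]>8])
        lo,hi={"small":(.074,.09),"bottle":(.12,.14),"mid":(.05,.062),"hous":(.1,.11)}[k]
        S=Q[(Q[:,2]>lo)&(Q[:,2]<hi)]
        if len(S)>5: print("   ",len(S),S.mean(0).round(4),rect(S))
E
```

```text
s bench [ 0.34099045  0.09822445 -0.00047077]
small [(0, 724), (5, 173), (10, 60), (15, 57), (20, 52), (25, 54), (30, 62), (35, 65), (40, 67), (45, 60), (50, 75), (55, 69), (60, 74), (65, 81), (70, 72), (75, 83), (80, 160), (85, 54)]
    273 [ 0.4457 -0.221   0.08  ] (array([ 443.7, -223. ]), array([101.8,  50.9]), 45.7)
bottle [(0, 567), (5, 100), (10, 44), (15, 35), (20, 21), (25, 36), (30, 28), (35, 29), (40, 28), (45, 36), (50, 29), (55, 29), (60, 37), (65, 24), (70, 35), (75, 41), (80, 63), (85, 56), (90, 66), (95, 61), (100, 42), (105, 26), (110, 9), (115, 9), (120, 21), (125, 21), (130, 73)]
    107 [ 0.5932 -0.1978  0.1286] (array([ 592.8, -200.3]), array([26.2, 24.2]), 64.9)
mid [(0, 24), (5, 440), (10, 201), (15, 98), (20, 85), (25, 84), (30, 67), (35, 87), (40, 62), (45, 72), (50, 79), (55, 166), (60, 24)]
    229 [0.5806 0.0212 0.0547] (array([580.7,  19.7]), array([ 54.3, 121.4]), 78.8)
hous [(0, 1557), (5, 726), (10, 307), (15, 174), (20, 165), (25, 175), (30, 168), (35, 187), (40, 167), (45, 187), (50, 203), (55, 290), (60, 157), (65, 148), (70, 138), (75, 133), (80, 1
[... 843 characters left out ...]
293] (array([ 589.8, -200.7]), array([24.7, 23.5]), 73.3)
mid [(0, 10), (5, 911), (10, 1369), (15, 202), (20, 93), (25, 107), (30, 87), (35, 94), (40, 88), (45, 91), (50, 83), (55, 329), (60, 64), (105, 93)]
    436 [0.5841 0.0522 0.0554] (array([584.4,  51.3]), array([ 74.8, 121.6]), 82.8)
hous [(0, 3188), (5, 1941), (10, 1661), (15, 291), (20, 202), (25, 218), (30, 215), (35, 227), (40, 233), (45, 223), (50, 224), (55, 490), (60, 214), (65, 167), (70, 170), (75, 170), (80, 185), (85, 163), (90, 175), (95, 197), (100, 249), (105, 1552), (110, 204), (115, 129), (120, 139), (125, 125), (130, 111), (135, 107)]
    1848 [0.5755 0.0316 0.105 ] (array([580.2,  43.2]), array([174.1, 191.2]), 78.4)
```

```bash
cat >> h.py <<'E'
from scipy.spatial.transform import Rotation
def down(phi,tilt=None):
    "tool pointing down, closing along angle phi (deg)"
    p=np.radians(phi);y=np.array([np.cos(p),np.sin(p),0]);z=np.array([0,0,-1.])
    R=np.c_[np.cross(y,z),y,z]
    q=Rotation.from_matrix(R).as_quat();return [float(q[3]),*map(float,q[:3])]
E
python3 - <<'E'
from h import *
from bench import *
T=np.load("pics/tP.npy");S=np.load("pics/sP.npy")
Q=T[60:190,150:215].reshape(-1,3);yh=np.radians(78.4);H=np.array([579.8,41.2])/1000
def toH(P):
    d=P[:,:2]-H;c,s=np.cos(yh),np.sin(yh)
    return np.c_[d@[s,-c],d@[c,s],P[:,2]]
for n,Q in(("top",T[60:190,145:222].reshape(-1,3)),("scene",S[240:295,275:390].reshape(-1,3))):
    q=toH(Q[np.isfinite(Q[:,0])]);q=q[(q[:,2]>.13)&(q[:,1]>.05)]
    c=q.mean(0);u,s,v=np.linalg.svd(q-c,full_matrices=False);v=v[2]*np.sign(v[2][1])
    print(n,len(q),c.round(4),"normal",v.round(3),"max z",np.percentile(q,98,axis=0).round(3),np.percentile(q,2,axis=0).round(3), "resid",s[2]/len(q)**.5)
# housing rim checks: edges
for n,P in(("top",T[92:215,195:312]),("scene",S[205:330,245:375])):
    q=P.reshape(-1,3);q=toH(q[np.isfinite(q[:,0])]);q=q[(abs(q[:,2]-.105)<.004)&(abs(q[:,0])<.12)&(q[:,1]<.1)]
    print(n,len(q),np.percentile(q,[.5,2,98,99.5],axis=0).round(4).tolist())
print(state()["joint_pos"])
for nm,p,ph in(("pick",(.442,-.2225,.066),(135.7,-44.3)),("place",(.584,.045,.08),(81,-99)),("cover",(.61,.19,.25),(-11.6,168.4)),("pin",(.57,-.02,.13),(-11.6,168.4))):
    for f in ph:
        q=inverse_kinematics(p,down(f));print(nm,f,None if q is None else np.round(q,2))
E
```

```text
top 5626 [-0.0055  0.1101  0.212 ] normal [-0.006  0.973 -0.23 ] max z [0.087 0.13  0.271] [-0.093  0.092  0.134] resid 0.003786168381919136
scene 2776 [-0.0004  0.122   0.2286] normal [-0.007  0.977 -0.214] max z [0.092 0.142 0.271] [-0.087  0.101  0.137] resid 0.006414347248552656
top 1770 [[-0.0954, -0.0848, 0.1012], [-0.095, -0.0843, 0.1016], [0.0939, 0.0861, 0.1083], [0.0946, 0.0869, 0.1087]]
scene 1119 [[-0.0939, -0.0855, 0.1012], [-0.0933, -0.0843, 0.1014], [0.0957, 0.0937, 0.108], [0.0961, 0.0942, 0.1087]]
[ 1.12628637e+00  9.17606899e-02  1.23174635e+00  4.90100609e-06
  1.81976967e+00 -5.66884269e-02]
pick 135.7 None
pick -44.3 [-0.54 -0.16  1.77 -0.    1.53  0.24]
place 81 [ 0.02  0.08  1.51 -0.    1.55 -1.39]
place -99 [ 0.02  0.08  1.51 -0.    1.55  1.75]
cover -11.6 [ 0.25  0.2   1.07 -0.    1.87  0.45]
cover 168.4 None
pin -11.6 [-0.09  0.01  1.49 -0.    1.64  0.11]
pin 168.4 None
```

```bash
python3 - <<'E'
from h import *
from bench import *
p=state()["ee_pos"]
move_l([p[0],p[1],.38],.3)
move_to([.442,-.2225,.25],down(-44.3))
im=get_image("wrist");cv2.imwrite("pics/w1.png",im["frame"])
P=cloud(im).reshape(-1,3);P=P[np.isfinite(P[:,0])]
q=P[(abs(P[:,2]-.082)<.007)&(np.hypot(P[:,0]-.442,P[:,1]+.2225)<.075)]
print(state()["time"],state()["ee_pos"],len(q),len(q) and (rect(q),np.median(q[:,2])))
E
```

```text
3.675 [ 0.44235936 -0.22199262  0.25013544] 1107 ((array([ 443.3, -224.2]), array([95.4, 50.1]), 45.8), np.float64(0.08194651057510144))
```

View pics/w1.png

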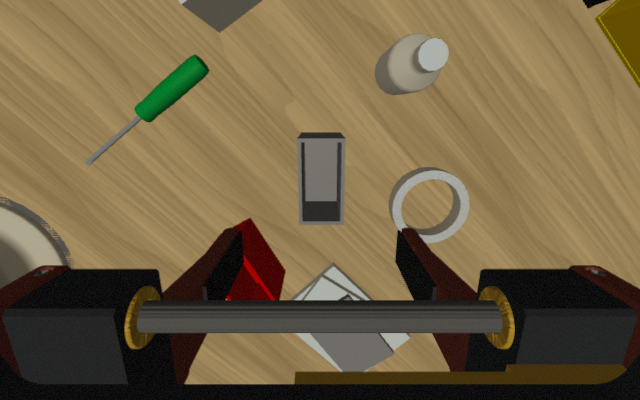

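The wrist picture shows the grey tub at about (322,178). Its measured rim is 95.4 x 50.1 mm at z = 0.082, which agrees with the top view. Next I grasp it and check the tape clearance.

```bash
python3 - <<'E'
from h import *
from bench import *
T=np.load("pics/t.npz");print("tape",plane(T,(442,198),.025),"red",plane(T,(393,305),.082))
tp=plane(T,(442,198),.025)[0]
assert np.hypot(tp[0]-.484,tp[1]+.264)>.07
C=[.4428,-.2237]
move_l([*C,.066],.15,down(-44.2))
close();s=state();print(s["finger_gap"],s["finger_force"],s["ee_pos"])
move_l([*C,.27],.2)
hold(.2)
T=get_image("top");P=cloud(T)[60:220,150:310].reshape(-1,3);np.savez("pics/t2.npz",**{k:np.array(v) for k,v in T.items()})
P=P[np.isfinite(P[:,0])]
q=P[(P[:,2]>.051)&(P[:,2]<.06)&(np.hypot(P[:,0]-.584,P[:,1]-.051)<.075)]
print(rect(q))
s=state();print(s["time"],s["finger_gap"],s["ft_force"])
E
```

```text
tape [[ 0.51058577 -0.35580096  0.025     ]] red [[ 0.28950397 -0.23775902  0.082     ]]
0.04985839960236064 29.994367361068726 [ 0.44284606 -0.22373159  0.0660302 ]
(array([586.6,  67.7]), array([107.3, 120.9]), 82.4)
7.1417 0.050059997644744336 [ 0.46790418  0.63928034 -1.59618105]
```

```bash
python3 - <<'E'
from h import *
from bench import *
yh=np.array([.201,.9796]);o=down(-97.4);M=np.array([.5844,.0513])
A=M-.005*yh
def f(t):
    s=state();print(t,round(s["time"],2),np.round(s["ee_pos"],4),np.round(s["ft_force"],1),round(s["finger_gap"],4))
move_l([*A,.27],.25,o);f("above")
move_l([*A,.13],.15);f("mid")
move_l([*A,.095],.06);f("in")
B=A-.013*yh
move_l([*B,.095],.05);f("drag")
B=B+.005*yh
move_l([*B,.095],.05)
move_l([*B,.0775],.05);f("low")
im=get_image("scene");cv2.imwrite("pics/s2.png",im["frame"][180:350,220:420].repeat(3,0).repeat(3,1))
E
```

```text
above 8.52 [0.5832 0.0459 0.2701] [-0.2  0.1 -2.3] 0.0501
mid 9.6 [0.584  0.0463 0.1315] [-0.6  0.5 -1.1] 0.05
in 10.33 [0.5835 0.0464 0.0951] [-0.5  0.2 -2. ] 0.0495
drag 10.74 [0.5808 0.033  0.0953] [-0.   0.7 -1.6] 0.0498
low 11.49 [0.5815 0.0386 0.0769] [-0.1 -0.6 -2. ] 0.0501
```

View pics/s2.png

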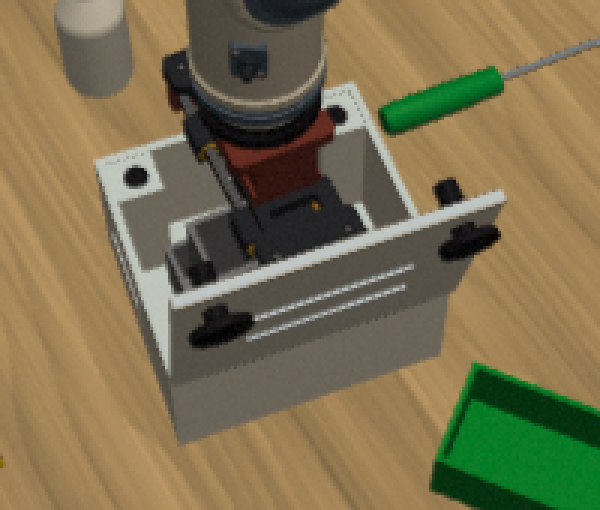

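The picture shows the gripper in the housing, with the tub inside the larger one at about (210,235) in the crop, clear of the cover. Next I release it and verify.

```bash
python3 - <<'E'
from h import *
from bench import *
p=np.array(state()["ee_pos"])
move_l([p[0],p[1],.0765],.05)
gripper_open();hold(.2)
s=state();print(s["ft_force"],s["finger_gap"])
move_l([p[0],p[1],.30],.2)
move_l([.45,-.06,.36],.35)
T=get_image("top");cv2.imwrite("pics/t3.png",T["frame"][80:225,180:320].repeat(4,0).repeat(4,1))
P=cloud(T)[60:220,150:320].reshape(-1,3);P=P[np.isfinite(P[:,0])]
q=P[(P[:,2]>.083)&(P[:,2]<.099)&(np.hypot(P[:,0]-.582,P[:,1]-.039)<.06)]
print(len(q),rect(q),np.median(q[:,2]),state()["time"])
# rim height at the tub's corners
b=cv2.boxPoints(cv2.minAreaRect((q[:,:2]*1000).astype(np.float32)))/1000
for c in b:
    n=q[np.hypot(*(q[:,:2]-c).T)<.012];print(c.round(3),len(n),np.percentile(n[:,2],80).round(4) if len(n) else None)
E
```

```text
[-0.48909697 -0.80861215  0.16294061] 0.08783540908606954
0 (array([0., 0.]), array([0., 0.]), 0.0) nan 14.7167
[0. 0.] 0 None
[0. 0.] 0 None
[0. 0.] 0 None
[0. 0.] 0 None
  return _methods._mean(a, axis=axis, dtype=dtype,
  ret = ret.dtype.type(ret / rcount)
```

View pics/t3.png

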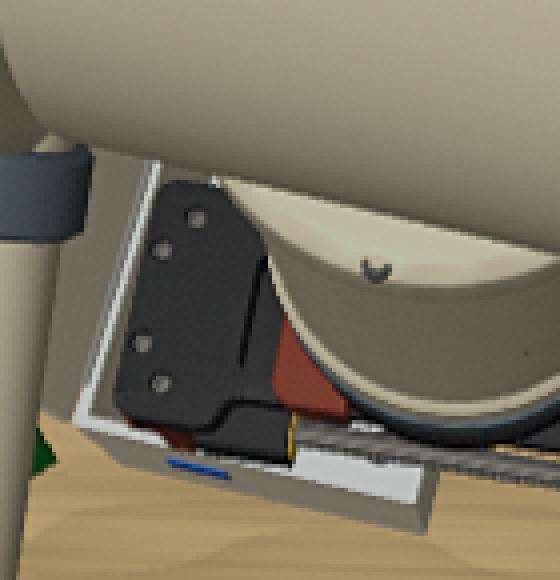

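The arm hides the housing in the top view, so I look with the wrist camera from above it.

```bash
python3 - <<'E'
from h import *
from bench import *
move_l([.56,-.02,.38],.3,down(-11.6))
T=get_image("wrist");cv2.imwrite("pics/w3.png",T["frame"])
P=cloud(T).reshape(-1,3);P=P[np.isfinite(P[:,0])]
for lo,hi in((.083,.099),(.050,.061)):
    q=P[(P[:,2]>lo)&(P[:,2]<hi)&(np.hypot(P[:,0]-.582,P[:,1]-.039)<.07)]
    if len(q):
        print(len(q),rect(q),np.median(q[:,2]),state()["time"])
        b=cv2.boxPoints(cv2.minAreaRect((q[:,:2]*1000).astype(np.float32)))/1000
        for c in b:
            n=q[np.hypot(*(q[:,:2]-c).T)<.012];print(c.round(3),len(n),np.median(n[:,2]).round(4) if len(n) else None)
E
```

```text
666 (array([581.8,  39.1]), array([50. , 94.9]), 82.6) 0.09190767804312666 16.4167
[0.532 0.02 ] 44 0.092
[0.626 0.008] 48 0.0915
[0.632 0.058] 49 0.0918
[0.538 0.07 ] 45 0.0918
840 (array([583.6,  40.7]), array([ 74. , 120.3]), 82.6) 0.055963607021525946 16.4167
[0.519 0.012] 39 0.0558
[ 0.638 -0.004] 40 0.0557
[0.648 0.07 ] 36 0.0559
[0.529 0.085] 40 0.0561
```

View pics/w3.png

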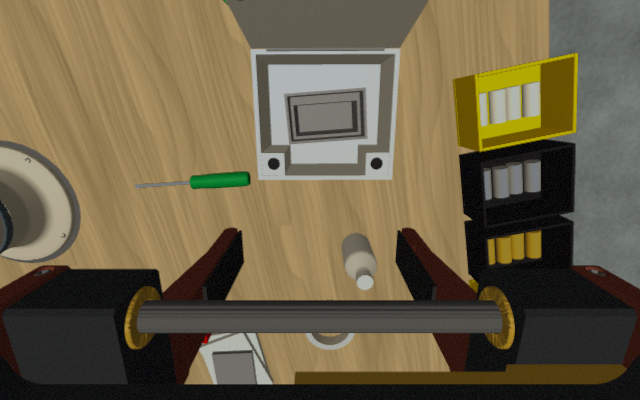

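The picture shows the small tub standing in the larger one at about (326,115), with nothing else disturbed. Its rim is level at 92 mm, the larger rim is at 56 mm, and the centres are 2 mm apart. Next I close the cover.

```bash
cat >> h.py <<'E'
H=np.array([.5798,.0412]);YH=np.array([.2011,.9796]);XH=np.array([.9796,-.2011])
def w(x,y,z): return [*(H+x*XH+y*YH),z]
E
python3 - <<'E'
from h import *
from bench import *
def f(t):
    s=state();F=np.array(s["ft_force"]);print(t,round(s["time"],2),np.round(s["ee_pos"],4),np.round([F[:2]@XH,F[:2]@YH,F[2]],1))
close()
o=down(-11.6)
move_l(w(0,.175,.38),.3,o)
move_l(w(0,.175,.253),.2);f("behind")
r=.145
move_l(w(0,.103,.105+r+.008),.08);f("90")
for d in range(80,-1,-10):
    t=np.radians(d)
    y=.085-r*np.cos(t)+.008*np.sin(t);z=.105+r*np.sin(t)+.008*np.cos(t)
    move_l(w(0,y+.010,z+.008),.08);f(d)
    if np.linalg.norm(state()["ft_force"])>40: print("stop");break
E
```

```text
behind 19.49 [0.6153 0.2119 0.255 ] [ 0.5  0.6 -0.1]
90 20.54 [0.6002 0.1415 0.257 ] [ 0.4  0.2 -1.3]
80 21.01 [0.5953 0.1167 0.2569] [ 0.  -1.6 -0. ]
70 21.48 [0.5902 0.0921 0.2518] [ 0.4 -0.2 -0.4]
60 21.94 [0.5855 0.0691 0.2421] [ 0.2  0.6 -0.2]
50 22.41 [0.5811 0.0482 0.2286] [-0.8  0.   0.7]
40 22.88 [0.5773 0.0299 0.2116] [-0.6 -0.4 -0.4]
30 23.34 [0.5741 0.0147 0.1916] [ 0.7 -0.2 -1. ]
20 23.81 [0.5716 0.0032 0.1692] [-0.5 -0.7  0.4]
10 24.27 [ 0.57   -0.0044  0.1451] [-0.2 -0.6 -0.1]
0 24.74 [ 0.5701 -0.0078  0.1213] [ 0.3 -0.3  5.2]
```

```bash
python3 - <<'E'
from h import *
from bench import *
for z in (.1195,.118):
    move_l(w(0,-.05,z),.03);hold(.2);s=state();print(s["ee_pos"],np.round(s["ft_force"],1))
move_l(w(0,-.05,.20),.2)
T=get_image("wrist");P=cloud(T).reshape(-1,3);P=P[np.isfinite(P[:,0])]
d=P[:,:2]-H;x=d@XH;y=d@YH;m=(abs(x)<.05)&(abs(y)<.08)&(abs(P[:,2]-.113)<.03)
print(m.sum(),np.polyfit(y[m],P[m,2],1),np.median(P[m,2]),state()["time"])
T=get_image("scene");cv2.imwrite("pics/s4.png",T["frame"][180:350,220:420].repeat(3,0).repeat(3,1))
K=cloud(T)
for nm,xx in(("a",-.072),("b",.072)):
    for n,im in(("scene",T),):
        Q=cloud(im).reshape(-1,3);d=Q[:,:2]-(H+xx*XH-.062*YH);m=(np.hypot(*d.T)<.03)&(Q[:,2]>.117)&(Q[:,2]<.14)
        q=Q[m];print(nm,len(q),q.mean(0) if len(q) else 0,np.percentile(q[:,2],90) if len(q) else 0, (H+xx*XH-.062*YH))
E
```

```text
[ 0.57016067 -0.00771981  0.12124081] [-3.2  0.7 11.1]
[ 0.57020518 -0.00771181  0.12116254] [-5.4  0.6 16.6]
27419 [0.00063203 0.11325813] 0.11317706046314277 26.25
a 209 [ 0.49924425 -0.00360702  0.12568165] 0.12775510341286836 [ 0.4968006 -0.005056 ]
b 224 [ 0.63979592 -0.03204201  0.12755864] 0.12977353411317888 [ 0.637863  -0.0340144]
```

View pics/s4.png

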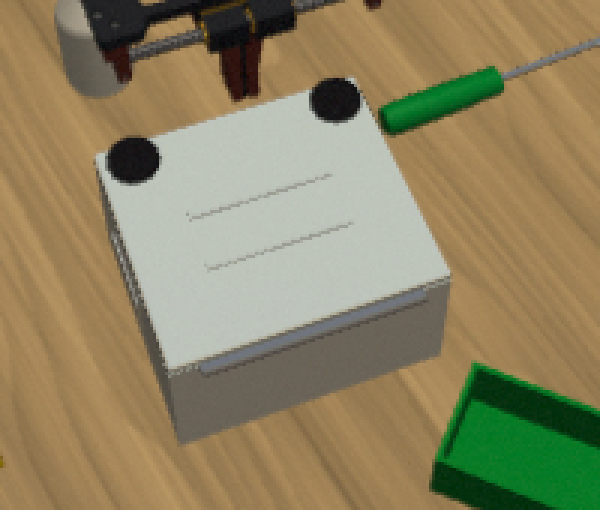

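The cover is flat at z = 0.113. The heads stand proud at their expected places, about (133,160) and (335,100) in the crop. Next I press them home.

```bash
python3 - <<'E'
from h import *
from bench import *
for n,x in(("a",-.072),("b",.072)):
    move_l(w(x,-.062,.16),.2);
    move_l(w(x,-.062,.139),.1)
    for z in np.arange(.135,.118,-.003):
        move_l(w(x,-.062,z),.03);hold(.1);s=state();F=s["ft_force"][2]
        print(n,round(z,4),round(s["ee_pos"][2],4),round(F,1))
        if F>28: break
    move_l(w(x,-.062,.18),.2)
move_l(w(0,-.05,.24),.2)
T=get_image("wrist");P=cloud(T).reshape(-1,3);P=P[np.isfinite(P[:,0])]
d=P[:,:2]-H;X=d@XH;Y=d@YH
m=(abs(X)<.05)&(abs(Y)<.08)&(abs(P[:,2]-.113)<.03);print(np.polyfit(Y[m],P[m,2],1))
for x in(-.072,.072):
    m=(np.hypot(X-x,Y+.062)<.012)&(P[:,2]<.15);print(x,m.sum(),np.median(P[m,2]))
T=get_image("scene");Q=cloud(T).reshape(-1,3)
for x in(-.072,.072):
    q=Q[(np.hypot(*(Q[:,:2]-(H+x*XH-.062*YH)).T)<.014)];print(x,len(q),np.median(q[:,2]))
print(state()["time"])
E
```

```text
a 0.135 0.1353 0.2
a 0.132 0.1327 4.6
a 0.129 0.1298 5.2
a 0.126 0.1272 7.7
a 0.123 0.127 19.2
a 0.12 0.1268 30.7
b 0.135 0.1356 3.4
b 0.132 0.1331 5.9
b 0.129 0.1301 5.0
b 0.126 0.1273 5.9
b 0.123 0.1271 15.5
b 0.12 0.1269 23.9
[0.00080026 0.11323395]
-0.072 496 0.1191195915058792
0.072 500 0.11896471285278226
-0.072 279 0.3509638180328448
0.072 300 0.35110603007591307
34.35
```

Both heads sit at 119 mm, fully home, and the cover is flat. The arm is clear, so I hand the job in.

```bash
python3 -c "
from bench import *
print(job_done())"
```

```text
the job is handed in; nothing more can be done
None
```

The job is handed in at about 34 s: the small tub stands level in the larger tub, the cover is fully closed, both fasteners measured fully home, and I never touched the glue bottle or the tape roll; the hand-in returned no verdict.

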